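# Reset a damper valve: close to the stop, back off four clicks

## Robot

A 7-joint arm with a two-finger parallel gripper is mounted at the origin on the work surface. World frame = base frame: x ahead of the robot, y to its left, z up, the work surface at z = 0. Lengths are in m, angles in degrees, forces in N, time in s.
With the tool pointing down it reaches from about 0.425 to 0.875 m from the base axis. Payload 4.7 kg.
Tool frame: the origin (TCP) lies at the very end of the fingers, on their centre line; the grasp point (between the pads) lies 19 mm behind it; z points along the fingers, y is the line along which they close (so a half turn about z gives the same grasp; the last joint's range is limited). The gripper opens to 87 mm and grips with 3 to 60 N. Pads are 19 mm wide; open, the fingers measure 117 mm over their backs; the gripper's body (75 mm by 190 mm) begins 51 mm behind the grasp point.
Start: joints at [67.099, 18.392, -4.016, 83.108, 1.295, 78.541, -3.26], TCP at [0.261, -0.595, 0.223] pointing down, gripper open.
Joint ranges: [-163.93, 163.93], [-17.29, 119.83], [-79.2, 71.16], [3.27, 140.29], [-89.18, 269.18], [5.43, 117.66], [-154.24, 154.24]. Speed limits (degrees/s): [147.25, 147.25, 180, 180, 180, 180, 180].

## Interface

Orientations are given as [roll, pitch, yaw] about the fixed x, y, z axes, in that order (R = Rz(yaw) Ry(pitch) Rx(roll)).
In Python, from cell import telemetry, cams, env gives the robot as it stands.
- The arm moves only by the tool arm_command, never from a script. Its argument "series" is text: rows parted by semicolons, each of 5 numbers parted by spaces: the shift along the tool's x, y, z in mm, then the turn about the tool's z in rad, then the closure in counts, from 0 (fully open) to 255 (shut). A call has 1 to 20 rows; each row shifts and turns the commanded pose from where the row before left it, along the tool's axes as they then stand; what a row does not reach is not made up. A row lasts 1/12 s, in which the tool goes at most 41.7 mm and 7.16 degrees, less where a joint would pass 70% of its speed; a pose out of reach is approached as far as the arm can. A call is refused whole if a number of a shift passes 41.7 or a number of a turn 0.125, either way. A call with a gripper value outside its range is refused whole. The fingers move at their own pace and stop on an object; "squeeze" is the grip in N (left out, the last holds). Time passes only in rows, so rows that do not move let the fingers close. It gives the time, the measured TCP pose, the force, the opening and the grip force at its end, in the units of the state.
- telemetry.get_obs(): the state, without advancing time (a new reading comes with each control period).
- cams.read_camera(name): name is "scene" or "top"; returns the picture (400x640x3 uint8, blue, green, red); there is no depth.
- cams.calibration(name): a dict with "K" (3x3 intrinsics, pixels), "origin" and "rotation" of the camera in the world. Camera axes: x right, y down, z forward; pixel columns grow to the right and rows downward; lengths in m; the calibration is good to about 2 mm. A picture is of the moment at which its call begins. calibration takes no time and is no camera call.
- env.sign_off(): hands the job in; it is judged then, once.
The state is a dict: "time_s": time; "qpos": joint angles; "joint_velocities": joint speeds; "effort": joint torques, N m; "tool_pos": TCP position; "tool_rot": TCP orientation; "force": force on the tool from outside, world axes, zero at the start; "wrist_torque": the same for the moment, N m; "grip_width": finger opening in m; "grasp_force": force on a finger pad.
Only numpy, scipy, OpenCV 4.12 (cv2) and the standard library are available. Lean on these libraries where they do the work, as an engineer would, in place of code of your own. Each camera call takes 0.05 s, during which the arm holds its last target. There are 200 camera calls.

## Task

Reset the damping valve on the clamped prosthetic damper unit: turn its blue dial clockwise (seen from above) until it bears firmly against its internal stop, without forcing it, then back it off anticlockwise by exactly four clicks from the closed click and let go of it. Leave the loose parts lying about on the cart undisturbed.

Things in the scene. Friction and masses are not known exactly. Their poses are not given: they have to be found in the camera images.
- valve: the damper unit, fixed to the cart: steel base plate 120 x 90 x 10 mm, on it an aluminium housing 66 x 62 mm with its top 45 mm above the cart top, red clamp jaws and a short barrel at its sides. Nothing but the dial rises above 45 mm. Origin at the centre of the underside, right below the dial's vertical axis; z up
- dial: round blue knurled dial on the housing, 46 mm diameter, from 47 to 81 mm above the cart top, white index line on top; it only turns about its vertical axis and may be gripped across any diameter. Origin on the axis at its underside; x points away from the index line. Going over a click takes about 0.1 Nm; let go, it springs into the nearest click position
- mark (a point): outer end of the white index line, on top of the dial, 21 mm from its axis and 81 mm above the cart top
- turn (a joint): dial angle in rad, growing anticlockwise seen from above (opening). 18 clicks a turn: 0 is the closed click, 0.349 one click open, 1.396 four; starts one to three clicks open; travel ends at 2.6. Clockwise of the closed click the dial meets its stop, at a value between 0 and -0.14 that differs from unit to unit and has to be felt; let go there, it springs back to 0
- seat: the dial's internal stop, hidden in the housing; origin on the dial's axis, 23 mm above the cart top; this pose does not tell the angle of the stop. The stop acts 20 mm from the axis and yields little: firmly but not forced is 5 to 20 N there, i.e. 0.1 to 0.4 Nm, besides up to 0.1 Nm from the click
- adapter: a loose polished aluminium pyramid adapter, 48 mm across, 34 mm tall; origin at the centre of its underside; a bystander
- bushing0: a loose brass bushing, 28 mm across, 22 mm tall, 18 mm bore, standing on the cart top; origin at the centre of its underside; a bystander
- bushing1: a loose brass bushing, 28 mm across, 22 mm tall, 18 mm bore, standing on the cart top; origin at the centre of its underside; a bystander
- bushing2: a loose brass bushing, 28 mm across, 22 mm tall, 18 mm bore, standing on the cart top; origin at the centre of its underside; a bystander
- clamp: a loose dark steel tube clamp ring, 50 mm across, 22 mm tall; origin at the centre of its underside; a bystander
- driver: a loose red-handled screwdriver, about 200 mm long, lying on the cart top beyond the unit; a bystander
Not all that is in view belongs to the job. What is shaped like the valve but green is not meant.

How it is judged (in metres and radians):
On the way:
1. the dial bears firmly on its stop (5 to 20 N at the stop, for 0.2 s) (contact force between dial and seat between 5 and 20 N), for 0.2 s.
At the end, for the whole second after the job is handed in: The dial rests, released and still, four clicks open from the closed click (1.396 rad, within 0.09 rad), and every loose part is within 20 mm of where it lay (value of joint turn between 1.30628 and 1.48628 rad and velocity of joint turn between -0.05 and 0.05 rad/s and distance of each of adapter, bushing0, bushing1, bushing2, clamp, driver from where it was at the start of the episode below 0.02 m); the robot touches nothing.
It fails at once if the dial is forced against its stop with more than 20 N (contact force between dial and seat above 20 N).
It fails at once if a loose part is pushed away by more than 20 mm (distance of any of adapter, bushing0, bushing1, bushing2, clamp, driver from where it was at the start of the episode above 0.02 m).
It also fails if it takes over 64 s, if anything falls off the work surface, if the arm or the gripper's body presses on something with over 40 N, if the wrist force passes 120 N, or if a joint passes its speed limit or range.

## Working session

There is one attempt and no reset: what is moved stays moved. The work goes in short steps, Python scripts to look and compute and a tool call to move; the robot and the scene stay as the last step left them, time stands still between calls to the robot, and variables do not carry over. Pictures are saved under pics/ and viewed, at most 10 in all, crops included, and the job is handed in when it is done.

Besides the shell and the picture viewer there is one more tool, called after "Request:" by a JSON object that holds its "fn" and its "kwargs". arm_command: Moves the arm, as the interface text tells. Its arguments: {"type":"object","properties":{"series":{"type":"string"},"squeeze":{"type":"number"}},"required":["series"]}

```bash
mkdir -p pics
python3 - <<'E'
from cell import telemetry,cams,env
import cv2,numpy as np
o=telemetry.get_obs()
for k,v in o.items(): print(k,np.round(v,4))
for n in("scene","top"):
    im=cams.read_camera(n); cv2.imwrite(f"pics/{n}0.png",im)
    c=cams.calibration(n); print(n,{k:np.round(v,4).tolist() for k,v in c.items()})
E
```

```text
time_s 0.0
qpos [67.0992 18.439  -4.0154 83.1755  1.298  78.539  -3.2597]
joint_velocities [ 0.0292 -0.063  -0.0224 -0.0371  0.0428 -0.04   -0.0961]
effort [-1.20000e-03 -4.91284e+01 -4.04600e-01 -3.12525e+01 -6.38000e-02
  4.38000e-02  2.00000e-04]
tool_pos [ 0.2611 -0.5947  0.2215]
tool_rot [-1.798919e+02  8.700000e-03  2.371140e+01]
force [-0.4299  0.0579 -0.3211]
wrist_torque [-0.0444 -0.0528 -0.0067]
grasp_force 0.0
grip_width 0.087
scene {'K': [[502.2636, 0.0, 322.6816], [0.0, 502.2636, 198.1644], [0.0, 0.0, 1.0]], 'origin': [0.9975, -0.7736, 0.8352], 'rotation': [-131.5821, 0.1561, 29.1899]}
top {'K': [[511.6747, 0.0, 317.5613], [0.0, 511.6747, 199.3517], [0.0, 0.0, 1.0]], 'origin': [0.3318, 0.0047, 1.5952], 'rotation': [-170.6016, -0.1378, -89.4174]}
```

View pics/scene0.png

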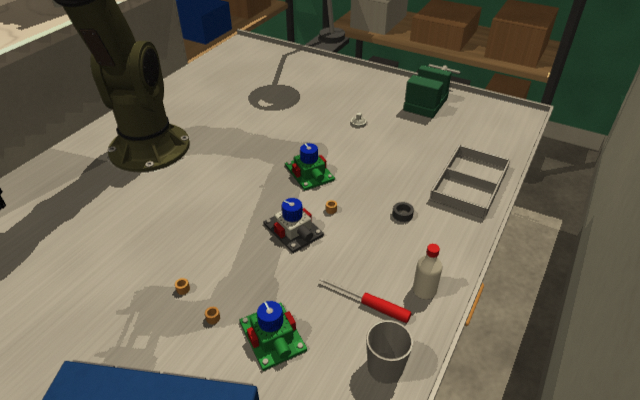

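View pics/top0.png

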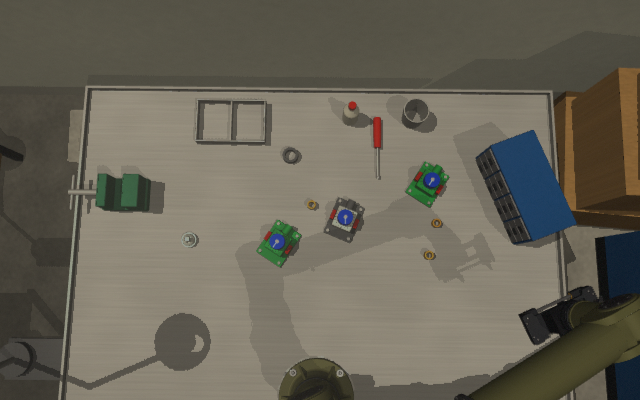

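The grey and silver target unit has its blue dial at scene (291,210) and top (345,217). Green decoys are at top (277,243) and (430,182), and the nearest bushing is at top (312,204). Next I'll measure the dial.

```bash
cat > h.py <<'E'
import cv2,numpy as np
from scipy.spatial.transform import Rotation as R
from cell import telemetry,cams,env
def ray(n,uv,z):
    c=cams.calibration(n); d=R.from_euler('xyz',c['rotation'],degrees=True).as_matrix()@np.linalg.inv(c['K'])@np.array([*uv,1.])
    o=np.array(c['origin']); return (o+d*(z-o[2])/d[2])[:2]
def proj(n,p):
    c=cams.calibration(n); q=c['K']@(R.from_euler('xyz',c['rotation'],degrees=True).as_matrix().T@(np.array(p)-c['origin'])); return q[:2]/q[2]
E
python3 - <<'E'
from h import *
S=[]
for n,(u,v),r in(("top",(345,217),22),("scene",(291,210),24)):
    im=cv2.imread(f"pics/{n}0.png"); cr=im[v-r:v+r,u-r:u+r].astype(int)
    b=((cr[...,0]>90)&(cr[...,0]>cr[...,2]*1.8)&(cr[...,0]>cr[...,1]*1.5)).astype(np.uint8)
    cs,_=cv2.findContours(b,0,2); c=max(cs,key=cv2.contourArea)+[u-r,v-r]
    h=cv2.convexHull(c); (cx,cy),rad=cv2.minEnclosingCircle(h); M=cv2.moments(h); ctr=(M['m10']/M['m00'],M['m01']/M['m00'])
    print(n,ctr,(cx,cy),rad,cv2.boundingRect(h),ray(n,ctr,.066),ray(n,ctr,.081))
    S.append(cv2.resize(im[v-r:v+r,u-r:u+r],(380,380),interpolation=0))
cv2.imwrite("pics/crop.png",np.hstack(S))
E
```

```text
top (345.0238805970149, 216.5601990049751) (345.03125, 216.5625) 7.56266450881958 (338, 209, 15, 16) [ 0.53322504 -0.07964513] [ 0.53124888 -0.07881749]
scene (291.5, 204.5) (291.5, 204.5) 9.823541641235352 (282, 198, 20, 14) [ 0.52140942 -0.07113521] [ 0.5306936  -0.08483301]
```

View pics/crop.png

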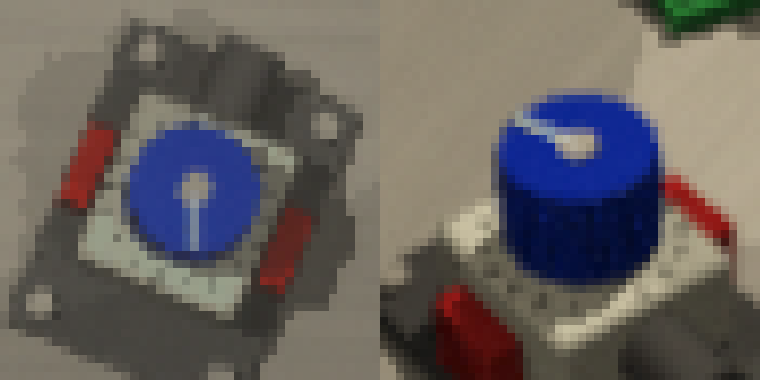

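Top crop: the index line points straight down the image, towards -x, and the dial centre is near (345,217). Scene crop: the dial top's centre is at about (292,204). That puts the dial at roughly (0.531, -0.081), and the housing tilt suggests it sits about one click open. I'll move above it.

Request:
{"fn": "arm_command", "kwargs": {"series": "25 -20 0 0 0;25 -20 0 0 0;25 -20 0 0 0;25 -20 0 0 0;25 -20 0 0 0;25 -20 0 0 0;25 -20 0 0 0;25 -20 0 0 0;25 -20 0 0 0;25 -20 0 0 0;25 -20 0 0 0;25 -20 0 0 0;25 -20 0 0 0;25 -20 0 0 0;25 -20 0 0 0;25 -20 0 0 0;25 -20 0 0 0;25 -20 0 0 0;0 0 0 0 0;0 0 0 0 0", "squeeze": 10}}

```text
time_s: 1.77
tool_pos: [0.5289, -0.0822, 0.2222]
tool_rot: [-180.0, 0.0, 24.0]
force: [-0.6, -0.8, -0.5]
grip_width: 0.0872
grasp_force: 0.0
```

Run:
```python
from h import *
o=telemetry.get_obs()
for k in('time_s','qpos','tool_pos','tool_rot','wrist_torque','force'): print(k,np.round(o[k],4))
t=R.from_euler('xyz',o['tool_rot'],degrees=True).as_matrix()
print((t.T@(np.array([.531,-.081,.052])-o['tool_pos']))*1000)
```

```text
time_s 1.7667
qpos [ 34.1923   6.164  -30.0739  98.5708   3.1424  76.1495 -62.5073]
tool_pos [ 0.5289 -0.0822  0.2222]
tool_rot [-1.799518e+02  1.910000e-02  2.398560e+01]
wrist_torque [-0.0078  0.0029  0.0438]
force [-0.5691 -0.8457 -0.4686]
[ 2.46459539e+00 -9.59784008e-02  1.70163766e+02]
```

Request:
{"fn": "arm_command", "kwargs": {"series": "2.5 0 20 0 0;0 0 20 0 0;0 0 20 0 0;0 0 20 0 0;0 0 20 0 0;0 0 15 0 0;0 0 15 0 0;0 0 15 0 0;0 0 15 0 0;0 0 10 0 0;0 0 0 0 0;0 0 0 0 0;0 0 0 0 0"}}

```text
time_s: 2.85
tool_pos: [0.5314, -0.0842, 0.0533]
tool_rot: [179.9, -0.0, 23.7]
force: [0.2, -0.4, 0.2]
grip_width: 0.0868
grasp_force: 0.0
```

Request:
{"fn": "arm_command", "kwargs": {"series": "0 0 0 0 90;0 0 0 0 100;0 0 0 0 105;0 0 0 0 110;0 0 0 0 115;0 0 0 0 120;0 0 0 0 120;0 0 0 0 120;0 0 0 0 120", "squeeze": 5}}

```text
time_s: 3.6
tool_pos: [0.5301, -0.0817, 0.0525]
tool_rot: [-179.8, 0.1, 23.8]
force: [-2.9, 4.5, 3.6]
grip_width: 0.0467
grasp_force: 2.9
```

Run:
```python
from h import *
o=telemetry.get_obs()
for k in('time_s','qpos','tool_pos','tool_rot','wrist_torque','force','grip_width','grasp_force'): print(k,np.round(o[k],4))
S=[]
for n in("top","scene"):
    im=cams.read_camera(n); u,v=map(int,proj(n,[.531,-.081,.081])); r=40
    S.append(cv2.resize(im[v-r:v+r,u-r:u+r],(390,390),interpolation=0))
cv2.imwrite("pics/grip.png",np.hstack(S))
t=R.from_euler('xyz',o['tool_rot'],degrees=True).as_matrix(); print(t.T@np.array(o['force']))
```

```text
time_s 3.6
qpos [ 32.0972  15.8154 -29.3133 109.1344   8.9765  57.4315 -67.3934]
tool_pos [ 0.5301 -0.0817  0.0525]
tool_rot [-1.798464e+02  5.270000e-02  2.376440e+01]
wrist_torque [1.1582 0.7532 0.007 ]
force [-2.86    4.4785  3.5873]
grip_width 0.0467
grasp_force 2.8985
[-0.81610969 -5.26086721 -3.57246826]
```

View pics/grip.png

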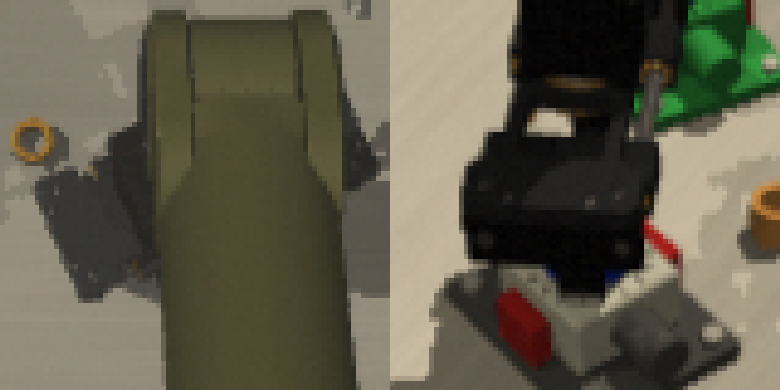

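The dial is gripped (opening 46.7 mm), and the tool is being pushed about 2.5 mm in -y. I'll recentre, firm the grip, then start clockwise.

Request:
{"fn": "arm_command", "kwargs": {"series": "0 -1.5 0 0 130;0 -1 0 0 140;0 0 0 0 140;0 0 0 0 140;0 0 0 0 140;0 0 0 0 140", "squeeze": 35}}

```text
time_s: 4.2
tool_pos: [0.5299, -0.0811, 0.0525]
tool_rot: [-180.0, -0.0, 23.7]
force: [-0.5, 2.0, 1.1]
grip_width: 0.0453
grasp_force: 35.0
```

```bash
cat > s.py <<'E'
from h import *
o=telemetry.get_obs()
t=R.from_euler('xyz',o['tool_rot'],degrees=True).as_matrix()
print(round(o['time_s'],2),'pos',np.round(o['tool_pos'],4),'yaw rad',np.round(np.radians(o['tool_rot'][2]),4),'Ft',np.round(t.T@np.array(o['force']),2),'tq',np.round(o['wrist_torque'],3),'w',round(o['grip_width'],4),'g',round(o['grasp_force'],1),'j7',round(o['qpos'][6],1))
E
python3 s.py
```

```text
4.2 pos [ 0.5299 -0.0811  0.0525] yaw rad 0.4138 Ft [ 0.35 -2.01 -1.11] tq [0.681 0.197 0.05 ] w 0.0453 g 35.0 j7 -67.6
```

Request:
{"fn": "arm_command", "kwargs": {"series": "0 -0.5 0 0.05 140;0 -0.5 0 0.05 140;0 0 0 0 140;0 0 0 0 140"}}

```text
time_s: 4.53
tool_pos: [0.5299, -0.0812, 0.0525]
tool_rot: [179.9, -0.0, 18.0]
force: [0.8, -0.9, -1.9]
grip_width: 0.0453
grasp_force: 35.0
```

```bash
python3 s.py
```

```text
4.53 pos [ 0.5299 -0.0812  0.0525] yaw rad 0.3146 Ft [0.48 1.06 1.9 ] tq [ 0.089 -0.225  0.022] w 0.0453 g 35.0 j7 -73.1
```

Request:
{"fn": "arm_command", "kwargs": {"series": "0 0 0 0.05 140;0 0 0 0.05 140;0 0 0 0 140;0 0 0 0 140"}}

```text
time_s: 4.87
tool_pos: [0.53, -0.0813, 0.0525]
tool_rot: [179.9, -0.0, 12.3]
force: [2.0, -3.1, -2.5]
grip_width: 0.0451
grasp_force: 35.0
```

```bash
python3 s.py
```

```text
4.87 pos [ 0.53   -0.0813  0.0525] yaw rad 0.2153 Ft [1.26 3.42 2.52] tq [-0.187 -0.436 -0.049] w 0.0451 g 35.0 j7 -78.6
```

Request:
{"fn": "arm_command", "kwargs": {"series": "0 0 0 0.05 140;0 0 0 0.05 140;0 0 0 0 140;0 0 0 0 140"}}

```text
time_s: 5.2
tool_pos: [0.53, -0.0815, 0.0525]
tool_rot: [179.9, -0.1, 6.6]
force: [3.6, -3.1, -3.3]
grip_width: 0.0452
grasp_force: 35.0
```

```bash
python3 s.py
```

```text
5.2 pos [ 0.53   -0.0815  0.0525] yaw rad 0.1156 Ft [3.2  3.53 3.33] tq [-0.562 -0.681 -0.083] w 0.0452 g 35.0 j7 -84.1
```

Request:
{"fn": "arm_command", "kwargs": {"series": "0 -0.5 0 0.02 140;0 0 0 0.02 140;0 0 0 0 140;0 0 0 0 140"}}

```text
time_s: 5.53
tool_pos: [0.53, -0.0815, 0.0526]
tool_rot: [179.9, -0.1, 4.3]
force: [3.2, -4.4, -3.4]
grip_width: 0.0449
grasp_force: 35.0
```

```bash
python3 s.py
```

```text
5.53 pos [ 0.53   -0.0815  0.0526] yaw rad 0.0746 Ft [2.84 4.6  3.37] tq [-0.79  -0.762  0.003] w 0.0449 g 35.0 j7 -86.4
```

Request:
{"fn": "arm_command", "kwargs": {"series": "0 0 0 0.01 140;0 0 0 0.01 140;0 0 0 0 140;0 0 0 0 140"}}

```text
time_s: 5.87
tool_pos: [0.53, -0.0815, 0.0525]
tool_rot: [179.9, -0.1, 3.1]
force: [4.1, -5.0, -3.1]
grip_width: 0.0453
grasp_force: 35.0
```

```bash
python3 s.py
```

```text
5.87 pos [ 0.53   -0.0815  0.0525] yaw rad 0.0548 Ft [3.87 5.17 3.09] tq [-0.806 -0.764  0.007] w 0.0453 g 35.0 j7 -87.5
```

Request:
{"fn": "arm_command", "kwargs": {"series": "0 0 0 0.01 140;0 0 0 0 140;0 0 0 0 140"}}

```text
time_s: 6.12
tool_pos: [0.53, -0.0815, 0.0526]
tool_rot: [179.9, -0.1, 2.6]
force: [3.5, -5.2, -3.0]
grip_width: 0.0456
grasp_force: 35.0
```

```bash
python3 s.py
```

```text
6.12 pos [ 0.53   -0.0815  0.0526] yaw rad 0.0449 Ft [3.21 5.37 3.02] tq [-0.791 -0.755  0.052] w 0.0456 g 35.0 j7 -88.0
```

Request:
{"fn": "arm_command", "kwargs": {"series": "0.7 1 0 0.01 140;0.7 1 0 0.01 140;0 0 0 0 140;0 0 0 0 140"}}

```text
time_s: 6.45
tool_pos: [0.53, -0.0816, 0.0525]
tool_rot: [-180.0, 0.1, 1.4]
force: [-1.9, -1.1, 1.6]
grip_width: 0.0453
grasp_force: 35.0
```

```bash
python3 s.py
```

```text
6.45 pos [ 0.53   -0.0816  0.0525] yaw rad 0.0246 Ft [-1.96  1.02 -1.58] tq [-0.065  0.573  0.078] w 0.0453 g 35.0 j7 -89.0
```

Request:
{"fn": "arm_command", "kwargs": {"series": "0 0 0 0.01 140;0 0 0 0 140;0 0 0 0 140"}}

```text
time_s: 6.7
tool_pos: [0.5301, -0.0816, 0.0525]
tool_rot: [-180.0, 0.1, 0.8]
force: [-4.7, -1.4, 3.4]
grip_width: 0.0454
grasp_force: 35.0
```

```bash
python3 s.py
```

```text
6.7 pos [ 0.5301 -0.0816  0.0525] yaw rad 0.014 Ft [-4.69  1.29 -3.39] tq [0.003 1.091 0.109] w 0.0454 g 35.0 j7 -89.6
```

Request:
{"fn": "arm_command", "kwargs": {"series": "0 0 0 0.01 140;0 0 0 0 140;0 0 0 0 140"}}

```text
time_s: 6.95
tool_pos: [0.5301, -0.0816, 0.0525]
tool_rot: [-180.0, 0.1, 0.2]
force: [-4.6, -1.4, 3.8]
grip_width: 0.0453
grasp_force: 35.0
```

```bash
python3 s.py
```

```text
6.95 pos [ 0.5301 -0.0816  0.0525] yaw rad 0.0035 Ft [-4.62  1.36 -3.81] tq [0.027 1.214 0.077] w 0.0453 g 35.0 j7 -90.2
```

Request:
{"fn": "arm_command", "kwargs": {"series": "-0.6 0 0 0.01 140;0 0 0 0 140;0 0 0 0 140"}}

```text
time_s: 7.2
tool_pos: [0.5301, -0.0817, 0.0525]
tool_rot: [-180.0, 0.0, -0.4]
force: [-3.7, -0.5, 3.8]
grip_width: 0.0454
grasp_force: 35.0
```

```bash
python3 s.py
```

```text
7.2 pos [ 0.5301 -0.0817  0.0525] yaw rad -0.0062 Ft [-3.65  0.5  -3.82] tq [0.02  0.977 0.096] w 0.0454 g 35.0 j7 -90.7
```

Request:
{"fn": "arm_command", "kwargs": {"series": "0 0 0 0.01 140;0 0 0 0 140;0 0 0 0 140"}}

```text
time_s: 7.45
tool_pos: [0.5301, -0.0817, 0.0525]
tool_rot: [-180.0, 0.0, -0.9]
force: [-4.5, -1.0, 3.0]
grip_width: 0.0456
grasp_force: 35.0
```

```bash
python3 s.py
```

```text
7.45 pos [ 0.5301 -0.0817  0.0525] yaw rad -0.0162 Ft [-4.44  1.09 -2.98] tq [0.122 1.134 0.159] w 0.0456 g 35.0 j7 -91.3
```

Request:
{"fn": "arm_command", "kwargs": {"series": "0 0 0 0.007 140;0 0 0 0 140;0 0 0 0 140"}}

```text
time_s: 7.7
tool_pos: [0.5301, -0.0817, 0.0525]
tool_rot: [-180.0, 0.0, -1.3]
force: [-4.8, -1.1, 3.6]
grip_width: 0.0452
grasp_force: 35.0
```

```bash
python3 s.py
```

```text
7.7 pos [ 0.5301 -0.0817  0.0525] yaw rad -0.0231 Ft [-4.73  1.23 -3.57] tq [0.096 1.177 0.115] w 0.0452 g 35.0 j7 -91.6
```

Request:
{"fn": "arm_command", "kwargs": {"series": "0 0 0 0.007 140;0 0 0 0 140;0 0 0 0 140"}}

```text
time_s: 7.95
tool_pos: [0.5301, -0.0817, 0.0525]
tool_rot: [180.0, 0.0, -1.7]
force: [-4.4, -0.2, 3.7]
grip_width: 0.0449
grasp_force: 35.0
```

```bash
python3 s.py
```

```text
7.95 pos [ 0.5301 -0.0817  0.0525] yaw rad -0.03 Ft [-4.35  0.37 -3.66] tq [0.066 1.11  0.208] w 0.0449 g 35.0 j7 -92.0
```

Request:
{"fn": "arm_command", "kwargs": {"series": "0 0 0 0.007 140;0 0 0 0 140;0 0 0 0 140"}}

```text
time_s: 8.2
tool_pos: [0.5301, -0.0818, 0.0525]
tool_rot: [180.0, 0.0, -2.1]
force: [-4.7, -0.6, 3.2]
grip_width: 0.0455
grasp_force: 35.0
```

```bash
python3 s.py
```

```text
8.2 pos [ 0.5301 -0.0818  0.0525] yaw rad -0.0369 Ft [-4.66  0.74 -3.17] tq [0.043 1.131 0.297] w 0.0455 g 35.0 j7 -92.4
```

Request:
{"fn": "arm_command", "kwargs": {"series": "0 0 0 0.007 140;0 0 0 0 140;0 0 0 0 140"}}

```text
time_s: 8.45
tool_pos: [0.5301, -0.0818, 0.0525]
tool_rot: [180.0, 0.0, -2.5]
force: [-5.0, 0.1, 3.9]
grip_width: 0.0453
grasp_force: 35.0
```

```bash
python3 s.py
```

```text
8.45 pos [ 0.5301 -0.0818  0.0525] yaw rad -0.0436 Ft [-5.04  0.13 -3.86] tq [-0.045  1.132  0.307] w 0.0453 g 35.0 j7 -92.8
```

Request:
{"fn": "arm_command", "kwargs": {"series": "0 0 0 0.003 140;0 0 0 0 140;0 0 0 0 140"}}

```text
time_s: 8.7
tool_pos: [0.5301, -0.0818, 0.0525]
tool_rot: [180.0, 0.0, -2.7]
force: [-6.1, -1.0, 3.7]
grip_width: 0.0453
grasp_force: 35.0
```

```bash
python3 s.py
```

```text
8.7 pos [ 0.5301 -0.0818  0.0525] yaw rad -0.0466 Ft [-6.08  1.27 -3.66] tq [-0.055  1.153  0.269] w 0.0453 g 35.0 j7 -93.0
```

Request:
{"fn": "arm_command", "kwargs": {"series": "0 0 0 0 140;0 0 0 0 140;0 0 0 0 140"}}

```text
time_s: 8.95
tool_pos: [0.5301, -0.0818, 0.0525]
tool_rot: [180.0, 0.0, -2.7]
force: [-4.6, -1.0, 3.2]
grip_width: 0.0456
grasp_force: 35.0
```

```bash
python3 s.py
```

```text
8.95 pos [ 0.5301 -0.0818  0.0525] yaw rad -0.0466 Ft [-4.53  1.2  -3.24] tq [0.011 1.184 0.342] w 0.0456 g 35.0 j7 -93.0
```

Request:
{"fn": "arm_command", "kwargs": {"series": "0 0 0 0.005 140;0 0 0 0 140;0 0 0 0 140"}}

```text
time_s: 9.2
tool_pos: [0.5301, -0.0818, 0.0525]
tool_rot: [180.0, 0.0, -2.9]
force: [-4.7, 1.0, 3.7]
grip_width: 0.0452
grasp_force: 35.0
```

```bash
python3 s.py
```

```text
9.2 pos [ 0.5301 -0.0818  0.0525] yaw rad -0.0514 Ft [-4.76 -0.72 -3.69] tq [-0.076  1.134  0.31 ] w 0.0452 g 35.0 j7 -93.2
```

Request:
{"fn": "arm_command", "kwargs": {"series": "0 0 0 0 140;0 0 0 0 140"}}

```text
time_s: 9.37
tool_pos: [0.5301, -0.0818, 0.0525]
tool_rot: [180.0, 0.0, -2.9]
force: [-4.5, -0.1, 4.6]
grip_width: 0.0454
grasp_force: 35.0
```

```bash
python3 s.py
```

```text
9.37 pos [ 0.5301 -0.0818  0.0525] yaw rad -0.0514 Ft [-4.51  0.32 -4.6 ] tq [-0.019  1.204  0.339] w 0.0454 g 35.0 j7 -93.2
```

The torque rose sharply from about 0.11 Nm to 0.32 Nm and held there. Less the click, that's about 0.2 Nm, or 10 N on the stop. The closed click sits at tool yaw ≈ 0.065, so I'll back off about 1.51 rad anticlockwise to yaw ≈ 1.46.

Request:
{"fn": "arm_command", "kwargs": {"series": "0 0 0 -0.04 140;0 0 0 -0.07 140;0 0 0 -0.07 140;0 0 0 -0.07 140;0 0 0 -0.07 140;0 0 0 -0.07 140;0 0 0 -0.07 140;0 0 0 -0.07 140;0 0 0 -0.07 140;0 0 0 -0.07 140;0 0 0 -0.07 140;0 0 0 0 140;0 0 0 0 140"}}

```text
time_s: 10.45
tool_pos: [0.5297, -0.0808, 0.0525]
tool_rot: [-179.9, 0.0, 39.4]
force: [-6.1, 2.4, 4.7]
grip_width: 0.0452
grasp_force: 35.0
```

```bash
python3 s.py
```

```text
10.45 pos [ 0.5297 -0.0808  0.0525] yaw rad 0.6882 Ft [-3.18 -5.71 -4.71] tq [0.421 1.421 0.089] w 0.0452 g 35.0 j7 -52.5
```

Request:
{"fn": "arm_command", "kwargs": {"series": "-0.5 -1 0 -0.07 140;-0.3 -0.5 0 -0.07 140;0 0 0 -0.07 140;0 0 0 -0.07 140;0 0 0 -0.07 140;0 0 0 -0.07 140;0 0 0 -0.07 140;0 0 0 -0.07 140;0 0 0 -0.07 140;0 0 0 -0.07 140;0 0 0 -0.07 140;0 0 0 0 140;0 0 0 0 140"}}

```text
time_s: 11.53
tool_pos: [0.5288, -0.0803, 0.0525]
tool_rot: [-180.0, -0.1, 83.4]
force: [-4.6, 3.1, 2.7]
grip_width: 0.0454
grasp_force: 35.0
```

```bash
python3 s.py
```

```text
11.53 pos [ 0.5288 -0.0803  0.0525] yaw rad 1.4561 Ft [ 2.58 -4.91 -2.69] tq [0.6  1.02 0.03] w 0.0454 g 35.0 j7 -10.5
```

Torque is about zero, as it should be at a click centre. I'll relax the grip, open and retreat far enough to see the dial.

Request:
{"fn": "arm_command", "kwargs": {"series": "0.5 -1.5 0 0 110;0 0 0 0 90;0 0 0 0 60;0 0 0 0 30;0 0 0 0 0;0 0 0 0 0;0 0 0 0 0;0 0 0 0 0", "squeeze": 5}}

```text
time_s: 12.2
tool_pos: [0.5274, -0.0806, 0.0526]
tool_rot: [180.0, 0.0, 83.5]
force: [0.2, -0.0, 0.9]
grip_width: 0.0843
grasp_force: 0.0
```

Request:
{"fn": "arm_command", "kwargs": {"series": "0 0 -5 0 0;0 0 -10 0 0;0 0 -15 0 0;0 0 -20 0 0;0 0 -20 0 0;0 0 -20 0 0;0 0 -20 0 0;0 0 -20 0 0;0 20 0 0 0;0 35 0 0 0;0 35 0 0 0;0 35 0 0 0;0 35 0 0 0;0 20 0 0 0;0 0 0 0 0;0 0 0 0 0"}}

```text
time_s: 13.53
tool_pos: [0.7066, -0.1005, 0.1824]
tool_rot: [-180.0, -0.1, 83.5]
force: [-0.1, -0.3, 0.5]
grip_width: 0.0871
grasp_force: 0.0
```

```bash
python3 s.py
python3 - <<'E'
from h import *
S=[]
for n in("top","scene"):
    im=cams.read_camera(n); cv2.imwrite(f"pics/{n}1.png",im); u,v=map(int,proj(n,[.530,-.081,.081])); r=24
    S.append(cv2.resize(im[v-r:v+r,u-r:u+r],(390,390),interpolation=0)); print(n,u,v)
cv2.imwrite("pics/after.png",np.hstack(S))
E
```

```text
13.53 pos [ 0.7066 -0.1005  0.1824] yaw rad 1.458 Ft [-0.26 -0.04 -0.53] tq [-0.005 -0.033  0.001] w 0.0871 g 0.0 j7 -11.9
top 345 216
scene 292 203
```

View pics/after.png

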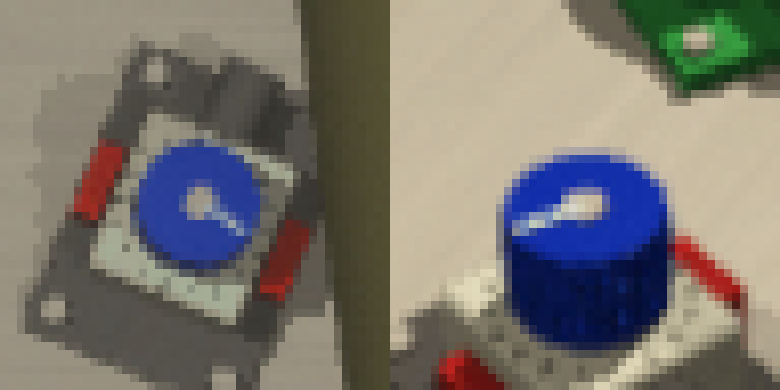

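The after crops show the index swung from straight down to lower right, crop (200,203) to (245,233). That's about 57° anticlockwise, which fits three clicks (60°) from the starting click, i.e. click one to click four. The stop was met about 0.09 rad past the closed click, inside the stated range, and the arm is clear. I'm handing it in.

```bash
python3 -c "
from cell import env
print(env.sign_off())"
```

```text
the job is handed in; nothing more can be done
None
```

I turned the dial clockwise onto its stop (about 10 N, from the wrist torque), backed it off to four clicks open by both feel and camera, let go, and handed the job in; the sign-off returned no verdict, and I moved nothing but the dial.

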